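# Slide a marked panel out past the sawing board

## Robot

A 6-joint arm with a two-finger parallel gripper is mounted at the origin on the work surface. World frame = base frame: x ahead of the robot, y to its left, z up, the work surface at z = 0. Lengths are in m, angles in rad, forces in N, time in s.
With the tool pointing down it reaches from about 0.425 to 0.95 m from the base axis. Payload 3.5 kg.
Tool frame: the origin (TCP) lies midway between the tips of the shut fingers; the grasp point (between the pads) lies 19 mm behind it; y points along the fingers, x is the direction in which the jaws open and shut, and the axes are right-handed (so a half turn about y gives the same grasp; the last joint's range is limited). The gripper opens to 85 mm and grips with 20 to 120 N. Pads are 22 mm wide; open, the fingers measure 114 mm over their backs; the gripper's body (76 mm by 85 mm) begins 54 mm behind the grasp point. The pads swing forward as they close: fully open they stand 13 mm farther back than shut.
Start: joints at [1.009, 0.286, 1.577, -0, 1.279, -0.15], TCP at [0.27, 0.619, 0.231] pointing down, gripper open.
Joint ranges: [-2.77, 2.77], [-0.9, 2.22], [0.21, 2.48], [-1.53, 4.67], [0.24, 2.81], [-2.84, 2.84]. Speed limits (rad/s): [2.79, 2.79, 3.14, 3.14, 3.14, 3.14].

## Interface

Orientations are given as a unit quaternion [x, y, z, w].
In Python, from plant import ctrl, viewer gives the robot as it stands.
- The arm moves only by the tool step_arm, never from a script. Its argument "rows" is a list of rows, each a list of 3 entries, a list of its own where there are three numbers: the turn, a rotation vector about the tool's x, y, z in degrees, then the shift along the tool's x, y, z in mm, then the closure, from 0 (fully open) to 1 (shut). A call has 1 to 10 rows; each row is the pose to reach, as a shift and turn from the pose commanded when the call began, along the tool's axes at that moment; what a row does not reach only later rows make up. A row lasts 1/12 s, in which the tool goes at most 41.7 mm and 7.16 degrees, less where a joint would pass 70% of its speed; a pose out of reach is approached as far as the arm can. A call with a gripper value outside its range is refused whole. The fingers move at their own pace and stop on an object; "newtons" is the grip in N (left out, the last holds). Time passes only in rows, so rows that repeat a pose let the fingers close. It gives the time, the measured TCP pose, the force and the opening at its end, in the units of the state.
- ctrl.get_state(): the state, without advancing time (a new reading comes with each control period).
- viewer.read_camera(name): name is "scene" or "top"; returns (picture, depth): 420x560x3 uint8, red, green, blue; 420x560 float32, m along the optical axis (not along the pixel's ray), 0 where there is no reading.
- viewer.calibration(name): a dict with "K" (3x3 intrinsics, pixels), "R" (3x3) and "t" (3): a world point X has camera coordinates R X + t. Camera axes: x right, y down, z forward; pixel columns grow to the right and rows downward; lengths in m; the calibration is good to about 2 mm. A picture is of the moment at which its call begins. calibration takes no time and is no camera call.
- ctrl.sign_off(): hands the job in, once; it reports no verdict.
The state is a dict: "time": time; "qpos": joint angles; "dq": joint speeds; "joint_efforts": joint torques, N m; "eef_pos": TCP position; "tcp_rot": TCP orientation; "contact_force": force on the tool from outside, world axes, zero at the start; "wrist_torque": the same for the moment, N m; "opening": opening from 0.0 (shut) to 1.0 (fully open).
Only numpy, scipy, OpenCV 4.12 (cv2) and the standard library are available. Lean on these libraries where they do the work, as an engineer would, in place of code of your own. Each camera call takes 0.05 s, during which the arm holds its last target.

## Task

Set up the pale panel for sawing: push it with the fingertips so that it lies flat against the fence of the sawing board, and slide it along the fence until its hatched waste end hangs out over the board's right-hand end and the pencilled cut line stands about 10 mm clear of that end. Only push it: the panel stays flat on the board and is never lifted or tipped. Leave the pencil and the tools lying about where they are.

Things in the scene. Friction and masses are not known exactly. Their poses are not given: they have to be found in the camera images.
- saw_board: fixed wooden sawing board on a riser; origin on the table under its centre; x points away from the robot, y left along the fence. Brown deck 80 mm above the origin, x -120 to +85 mm, y -210 to +210 mm. The dark fence runs along the whole far side: face at x = +85 mm, 40 mm thick, top 25 mm above the deck. The right-hand end, for the overhang, is y = -210 mm. Yaw within 0.12 rad
- cut_end (a point): point on the deck of the sawing board, in the corner where the fence face meets the right-hand end of the board (x = +85, y = -210, z = +80 mm in the board's frame); axes as the board's
- panel: pale panel loose on the deck, 110 (x) by 230 (y) by 10 mm thick, about 140 g, slides easily (friction about 0.35); origin at the centre of its underside. Its +x side goes against the fence; the hatched waste end is its -y end, right. Black pencil line across it 60 mm from that end, a faint rosette on the rest. Starts 16 to 40 mm off the fence, turned up to 0.12 rad, line 45 to 115 mm short of the board's end
- cut_line (a point): middle of the pencil line, on the top face of the panel (y = -55, z = +10 mm in the panel's frame), axes as the panel's
- back_edge (a point): middle of the long panel side that goes against the fence, half-way up (x = +55, z = +5 mm in the panel's frame), axes as the panel's
- pencil: flat red carpenter's pencil, 153 mm long (its x), 13 mm wide, 8 mm high, lying across the left end of the deck; origin at the middle of its underside; leave alone
- mallet: carver's round mallet standing on its head, 104 mm across, 255 mm high; origin at the centre of its foot; leave alone
- oil: amber bottle of honing oil standing on the bench, 52 mm across, 130 mm high; origin at the centre of its foot; leave alone
- gouge_a: carving gouge with a light brown octagonal handle lying on the bench in front of the sawing board, 276 mm long (handle to its -x), 26 mm high; origin on the bench near its ferrule; leave alone
- gouge_b: carving gouge with a dark handle lying on the bench, right of the other, 276 mm long (handle to its -x), 26 mm high; origin on the bench near its ferrule; leave alone
- stone: grey sharpening stone in a dark wooden case, 210 x 75 x 32 mm, on the bench to the left; origin at the centre of its underside; leave alone
- saw: back saw with brass spine lying flat on the bench right of the sawing board, about 360 mm long (blade to its +x), 115 mm wide, 25 mm high; origin at the front of the handle, at bench level; leave alone
- offcut: dark walnut offcut, 60 x 120 x 35 mm, on the bench right of the sawing board; origin at the centre of its underside; leave alone

How it is judged:
At the end, for the whole second after the job is handed in: The panel lies at rest, flat on the deck (within 3 mm and 0.03 rad), its long side along the fence (middle within 4 mm of the fence face, within 0.03 rad of parallel), and the middle of the cut line is 3 to 17 mm beyond the right-hand end of the board (y of cut_line in the frame of cut_end between -0.017 and -0.003 m and x of back_edge in the frame of cut_end above -0.004 m and angle between the x axis of panel and the x axis of saw_board, either way round below 0.03 rad and angle between panel's own z axis and vertical below 0.03 rad and z of panel in the frame of cut_end between -0.003 and 0.003 m and linear speed of panel below 0.01 m/s); the robot touches nothing.
It fails at once if the panel was lifted or tipped off the board (z of back_edge in the frame of cut_end above 0.012 m or angle between panel's own z axis and vertical above 0.09 rad or z of panel in the frame of cut_end below -0.012 m).
It fails at once if the pencil was moved by more than 20 mm (distance of pencil from where it was at the start of the episode above 0.02 m).
It fails at once if a tool, the mallet, bottle, stone or offcut was moved by more than 20 mm (distance of any of mallet, oil, gouge_a, gouge_b, stone, saw, offcut from where it was at the start of the episode above 0.02 m).
It also fails if it takes over 64 s, if anything falls off the work surface, if the arm or the gripper's body presses on something with over 40 N, if the wrist force passes 120 N, or if a joint passes its speed limit or range.

## Working session

There is one attempt and no reset: what is moved stays moved. The work goes in short steps, Python scripts to look and compute and a tool call to move; the robot and the scene stay as the last step left them, time stands still between calls to the robot, and variables do not carry over. Pictures are saved under pics/ and viewed, and the job is handed in when it is done.

Besides the shell and the picture viewer there is one more tool, called after "Request:" as name(argument=value, ...) on one line, values as JSON. step_arm: Moves the arm, as the interface text tells. Its arguments: {"type":"object","properties":{"rows":{"type":"array"},"newtons":{"type":"number"}},"required":["rows"]}

```bash
mkdir -p pics
cat > h.py <<'E'
from plant import ctrl, viewer
import numpy as np, cv2
def snap(n,f):
    p,d=viewer.read_camera(n); cv2.imwrite(f'pics/{f}.png',p[:,:,::-1]); np.savez(f'pics/{f}.npz',p=p,d=d); return p,d
def ray(n,uv,z):
    c=viewer.calibration(n);K,R,t=map(np.array,(c['K'],c['R'],c['t']))
    uv=np.atleast_2d(uv).astype(float)
    d=(R.T@np.linalg.inv(K)@np.c_[uv,np.ones(len(uv))].T).T
    o=-R.T@t
    return o+d*((z-o[2])/d[:,2])[:,None]
def proj(n,X):
    c=viewer.calibration(n);K,R,t=map(np.array,(c['K'],c['R'],c['t']))
    q=(K@(R@np.atleast_2d(X).T+t[:,None])).T
    return q[:,:2]/q[:,2:]
E
python3 - <<'E'
from h import *
for n in('top','scene'): snap(n,n+'0'); c=viewer.calibration(n); print(n,np.round(c['K'],1),np.round(-np.array(c['R']).T@c['t'],3))
print(ctrl.get_state())
E
```

```text
top [[472.2   0.  281. ]
 [  0.  472.2 208.8]
 [  0.    0.    1. ]] [ 0.303 -0.044  1.249]
scene [[539.3   0.  287. ]
 [  0.  539.3 210.9]
 [  0.    0.    1. ]] [1.01  0.686 1.522]
{'time': 0.1, 'qpos': array([ 1.00902645e+00,  2.87102118e-01,  1.57804820e+00, -1.11901444e-05,
        1.27859427e+00, -1.49975735e-01]), 'dq': array([ 0.00038714, -0.00205137, -0.0036569 , -0.00268915, -0.00072492,
        0.0007751 ]), 'joint_efforts': array([ 3.25172141e-04, -4.07292652e+01, -2.93699992e+01, -9.92251717e-05,
        3.36793251e-03, -2.95069526e-06]), 'eef_pos': array([0.26980873, 0.61807672, 0.23005927]), 'tcp_rot': array([ 0.59198098,  0.3865269 , -0.38790717, -0.59134042]), 'contact_force': array([ 0.12540653, -0.42833677,  0.17453681]), 'wrist_torque': array([-0.00089541,  0.00066891, -0.06944027]), 'opening': 1.002814813576023}
```

View pics/top0.png

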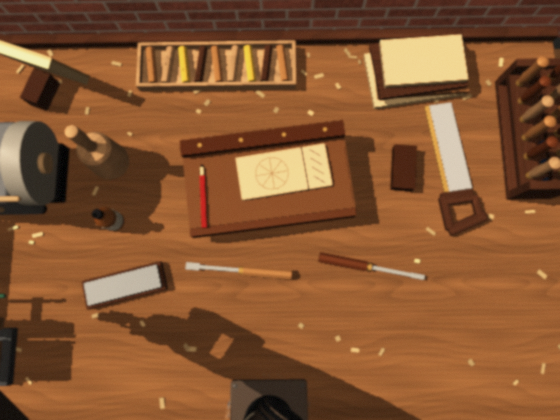

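View pics/scene0.png

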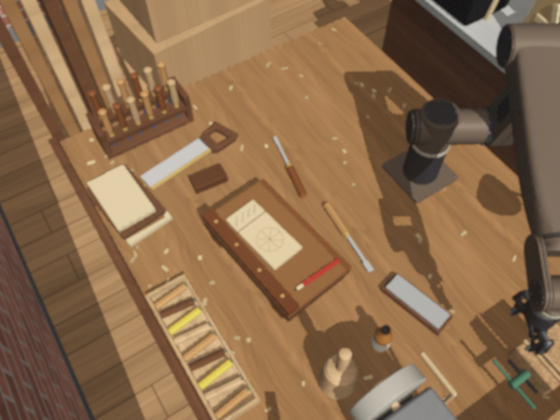

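Run:
```python
from h import *
p=np.load('pics/top0.npz')['p']; d=np.load('pics/top0.npz')['d']
c=p[110:250,170:370]; cv2.imwrite('pics/crop0.png',cv2.resize(c,None,fx=4,fy=4,interpolation=cv2.INTER_CUBIC)[:,:,::-1])
hsv=cv2.cvtColor(p,cv2.COLOR_RGB2HSV)
for u,v in [(250,165),(220,215),(300,220),(340,190),(260,140),(300,130),(205,180),(350,150),(272,229)]: print((u,v),p[v,u],hsv[v,u],d[v,u], ray('top',(u,v),1.249-d[v,u]).round(3))
```

```text
(250, 165) [242 216 149] [ 22  98 242] 1.2016674 [[0.644 0.045 0.047]]
(220, 215) [143  81  42] [ 12 180 143] 1.1832896 [[0.508 0.12  0.066]]
(300, 220) [114  59  30] [ 10 188 114] 1.1797144 [[ 0.492 -0.083  0.069]]
(340, 190) [142  81  42] [ 12 180 142] 1.195307 [[ 0.572 -0.189  0.054]]
(260, 140) [95 43 21] [  9 199  95] 1.1955917 [[0.71  0.018 0.053]]
(300, 130) [96 43 22] [  9 197  96] 1.195921 [[ 0.736 -0.088  0.053]]
(205, 180) [101  33  17] [  6 212 101] 1.1981523 [[0.604 0.162 0.051]]
(350, 150) [82 50 27] [ 13 171  82] 1.2992679 [[ 0.712 -0.234 -0.05 ]]
(272, 229) [79 48 26] [ 12 171  79] 1.2609806 [[ 0.481 -0.01  -0.012]]
```

View pics/crop0.png

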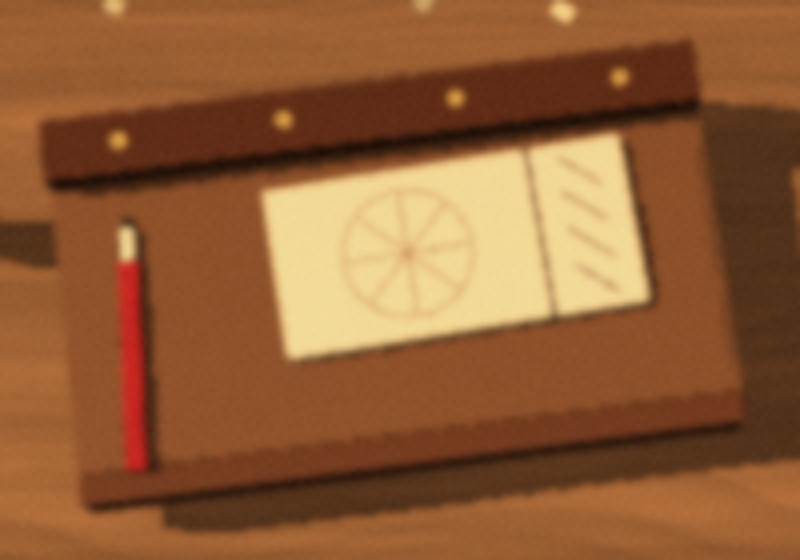

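```bash
cat >> h.py <<'E'
def fitpose(obj,w):
    # 2D rigid fit
    obj=np.array(obj,float);w=np.array(w,float)
    a=obj-obj.mean(0);b=w-w.mean(0)
    th=np.arctan2((a[:,0]*b[:,1]-a[:,1]*b[:,0]).sum(),(a*b).sum())
    R=np.array([[np.cos(th),-np.sin(th)],[np.sin(th),np.cos(th)]])
    t=w.mean(0)-R@obj.mean(0)
    return t,th,w-(obj@R.T+t)
def panel(p,n,z=.09):
    hsv=cv2.cvtColor(p,cv2.COLOR_RGB2HSV)
    m=((hsv[...,1]<150)&(hsv[...,2]>150)&(hsv[...,0]>14)).astype(np.uint8)
    box=np.array([[0.45,.3,.09],[.8,.3,.09],[.8,-.3,.09],[.45,-.3,.09]])
    roi=np.zeros_like(m);cv2.fillPoly(roi,[proj(n,box).astype(np.int32)],1)
    m=cv2.morphologyEx(m*roi,cv2.MORPH_CLOSE,np.ones((5,5)))
    cs=cv2.findContours(m,cv2.RETR_EXTERNAL,cv2.CHAIN_APPROX_NONE)[0]
    c=max(cs,key=cv2.contourArea)[:,0]
    return c,ray(n,c,z)[:,:2]
E
python3 - <<'E'
from h import *
for n in('top','scene'):
    p=np.load(f'pics/{n}0.npz')['p']
    c,w=panel(p,n)
    r=cv2.minAreaRect((w*1000).astype(np.float32)); print(n,r, cv2.boxPoints(r).round(1).tolist())
cr=lambda *q:170+(np.array(q)[:,0]+.5)/4-.5
def im(q): q=np.array(q,float); return np.c_[170+(q[:,0]+.5)/4-.5,110+(q[:,1]+.5)/4-.5]
W=np.r_[ray('top',im([(40,122),(692,40)]),.105),ray('top',im([(83,470),(740,390)]),.08),ray('top',im([(52,186),(699,108)]),.08)]
print(W.round(4))
o=[(.125,.21),(.125,-.21),(-.12,.21),(-.12,-.21),(.085,.21),(.085,-.21)]
for idx in ([0,1,2,3],[0,1,2,3,4,5]):
  t,th,e=fitpose(np.array(o)[idx],W[idx,:2]);print(t,th,(e*1000).round(1).tolist())
for q in im([(526,150),(555,318)]): print(ray('top',q,.09))
E
```

```text
top ((614.8889770507812, -41.996055603027344), (114.48716735839844, 234.087890625), 8.91294002532959) [[540.2000122070312, 64.80000305175781], [576.5, -166.5], [689.5999755859375, -148.8000030517578], [653.2999877929688, 82.5]]
scene ((625.03173828125, -2.5765380859375), (604.6407470703125, 353.937255859375), 89.91015625) [[447.6000061035156, -304.6000061035156], [801.5, -305.20001220703125], [802.5, 299.5], [448.5, 300.0]]
[[ 0.6949  0.2195  0.105 ]
 [ 0.7437 -0.1953  0.105 ]
 [ 0.4754  0.1918  0.08  ]
 [ 0.5212 -0.2207  0.08  ]
 [ 0.6603  0.2163  0.08  ]
 [ 0.707  -0.2015  0.08  ]]
[ 0.60632627 -0.00144756] 0.11513542874762622 [[-11.4, -2.0], [-10.9, 0.4], [12.4, -1.5], [9.9, 3.1]]
[ 0.60395013 -0.00172227] 0.11404453880649124 [[-9.3, -1.7], [-8.3, 0.9], [14.6, -1.4], [12.5, 3.3], [-4.2, -0.3], [-5.3, -0.8]]
[[ 0.677005   -0.08876613  0.09      ]]
[[ 0.56677641 -0.10493276  0.09      ]]
```

Run:
```python
from h import *
p=np.load('pics/scene0.npz')['p']
c=p[170:330,195:360]; cv2.imwrite('pics/crop1.png',cv2.resize(c,None,fx=3.6,fy=3.6,interpolation=cv2.INTER_CUBIC)[:,:,::-1])
```

```text
(no output)
```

View pics/crop1.png

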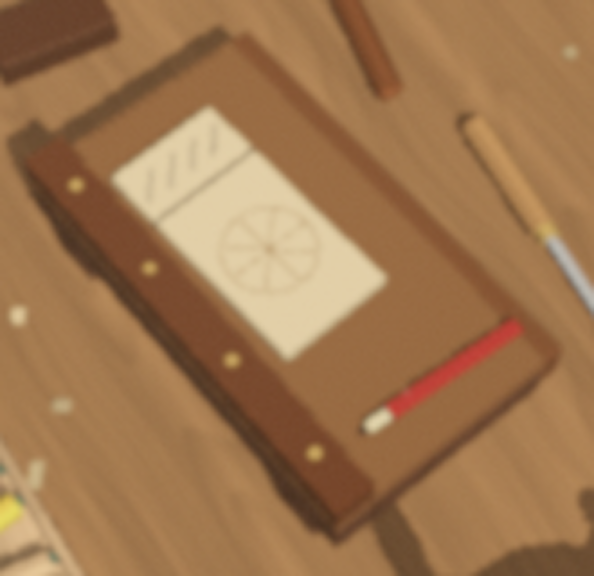

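Run:
```python
from h import *
def im(q): q=np.array(q,float); return np.c_[170+(q[:,0]+.5)/4-.5,110+(q[:,1]+.5)/4-.5]
o=np.array([(.125,.21),(.125,-.21),(-.12,.21),(-.12,-.21),(.085,.21),(.085,-.21)])
W=np.r_[ray('top',im([(40,122),(692,40)]),.105),ray('top',im([(84,506),(742,425)]),.08),ray('top',im([(52,186),(699,108)]),.08)]
t,th,e=fitpose(o,W[:,:2]);print('top',t,th,(e*1000).round(1).tolist())
def im2(q): q=np.array(q,float); return np.c_[195+(q[:,0]+.5)/3.6-.5,170+(q[:,1]+.5)/3.6-.5]
# scene: fence far top right, far left, front left, front right, fence-front top left(z.105)
W=np.r_[ray('scene',im2([(25,155),(330,525),(373,487),(75,142)]),.105),ray('scene',im2([(560,350),(238,35)]),.08)]
o2=np.array([(.125,-.21),(.125,.21),(.085,.21),(.085,-.21),(-.12,.21),(-.12,-.21)])
t2,th2,e=fitpose(o2,W[:,:2]);print('scene',t2,th2,(e*1000).round(1).tolist())
P=ray('scene',im2([(110,180),(209,105),(389,277),(288,361)]),.09)[:,:2]
po=[(.055,-.115),(-.055,-.115),(-.055,.115),(.055,.115)]
tp,thp,e=fitpose(po,P);print('panel scene',tp,thp,(e*1000).round(1).tolist())
P=ray('top',im([(262,191),(287,360),(653,300),(621,133)]),.09)[:,:2]
po=[(.055,.115),(-.055,.115),(-.055,-.115),(.055,-.115)]
tq,thq,e=fitpose(po,P);print('panel top',tq,thq,(e*1000).round(1).tolist())
def rot(a):return np.array([[np.cos(a),-np.sin(a)],[np.sin(a),np.cos(a)]])
for T,H,p,h in((t,th,tq,thq),(t2,th2,tp,thp)):
  f=lambda q:((rot(H).T@(rot(h)@q+p-T))*1000).round(1)
  print('in board: centre',f(np.zeros(2)),'back',f(np.array([.055,0])),'line',f(np.array([0,-.055])),'yaw',h-H)
s=ctrl.get_state();from scipy.spatial.transform import Rotation as R
print(R.from_quat(s['tcp_rot']).as_matrix().round(3))
```

```text
top [ 0.59644482 -0.00194069] 0.11271403825163906 [[-2.1, -1.3], [-0.5, 1.3], [-0.9, -2.6], [-2.0, 3.0], [3.0, -0.0], [2.5, -0.4]]
scene [ 0.59550272 -0.00079242] 0.11049635625822447 [[-4.9, -5.3], [4.4, 2.0], [-0.9, -1.5], [-7.8, 10.9], [-0.0, -3.4], [9.1, -2.8]]
panel scene [ 0.61131332 -0.04307289] 0.1612293177544865 [[1.6, -0.2], [-1.9, -2.8], [-2.0, 0.4], [2.3, 2.6]]
panel top [ 0.61479526 -0.04329345] 0.15273127527888647 [[0.5, 1.2], [-0.9, 1.5], [-0.4, -1.5], [0.8, -1.1]]
in board: centre [ 13.6 -43.2] back [ 68.5 -41. ] line [ 15.8 -98.1] yaw 0.04001723702724741
in board: centre [ 11.1 -43.8] back [ 66. -41.] line [ 13.8 -98.7] yaw 0.05073296149626204
[[ 0.4   -0.001 -0.916]
 [ 0.916 -0.002  0.4  ]
 [-0.002 -1.     0.   ]]
```

```bash
cat >> h.py <<'E'
from scipy.spatial.transform import Rotation as Rn
BT=np.array([.5964,-.0017]);BH=.1122
def b2w(q): c,s=np.cos(BH),np.sin(BH); return BT+np.array([c*q[0]-s*q[1],s*q[0]+c*q[1]])
def w2b(q): c,s=np.cos(BH),np.sin(BH); d=np.array(q)[:2]-BT; return np.array([c*d[0]+s*d[1],-s*d[0]+c*d[1]])
def plan(bx,by,z,ang=BH):
    s=ctrl.get_state();M=Rn.from_quat(s['tcp_rot']).as_matrix()
    w=np.r_[b2w((bx,by)),z]; 
    c,sn=np.cos(ang),np.sin(ang)
    T=np.c_[[c,sn,0],[0,0,-1],[-sn,c,0]]
    print('world',w.round(4),'now',s['eef_pos'].round(4),'board',(w2b(s['eef_pos'])*1000).round(1),'F',s['contact_force'].round(1),'t',s['time'])
    print('shift mm',(M.T@(w-s['eef_pos'])*1000).round(1),'turn',np.degrees(Rn.from_matrix(M.T@T).as_rotvec()).round(1))
E
python3 -c "
from h import *
plan(-.078,-.043,.231)
print(w2b(ray('top',(170+130/4,110+350/4),.085)[0])) 
d=ctrl.get_state()"
```

```text
world [ 0.5237 -0.0532  0.231 ] now [0.2698 0.6181 0.2301] board [-255.1  652.4] F [ 0.1 -0.4  0.2] t 0.1
shift mm [-513.5   -0.  -501.3] turn [ 0.  60.  -0.1]
[-0.02803227  0.16792466]
```

Request:
step_arm(rows=[[[0,6,0],[-28,0,-27],1],[[0,12,0],[-56,0,-55],1],[[0,18,0],[-84,0,-82],1],[[0,24,0],[-112,0,-109],1],[[0,30,0],[-140,0,-137],1],[[0,36,0],[-168,0,-164],1],[[0,42,0],[-196,0,-191],1],[[0,48,0],[-224,0,-219],1],[[0,54,0],[-252,0,-246],1],[[0,60,0],[-280,0,-273],1]])

```text
time: 0.93
eef_pos: [0.4081, 0.2509, 0.2309]
tcp_rot: [0.706, 0.038, -0.038, -0.706]
contact_force: [0.5, 0.1, 0.1]
opening: -0.004
```

```bash
python3 -c "
from h import *
plan(-.078,-.043,.150)"
```

```text
world [ 0.5237 -0.0532  0.15  ] now [0.4081 0.2509 0.2309] board [-158.8  272.1] F [0.5 0.1 0.1] t 0.9333
shift mm [  82.5   80.9 -314.6] turn [ 0.  -0.3 -0. ]
```

Request:
step_arm(rows=[[[0,0,0],[10,5,-38],1],[[0,0,0],[20,10,-76],1],[[0,0,0],[30,15,-114],1],[[0,0,0],[40,25,-152],1],[[0,0,0],[50,35,-190],1],[[0,0,0],[60,50,-225],1],[[0,0,0],[70,60,-260],1],[[0,0,0],[78,70,-290],1],[[0,0,0],[82,80,-312],1],[[0,0,0],[82,80,-312],1]])

```text
time: 1.77
eef_pos: [0.5241, -0.0515, 0.1488]
tcp_rot: [-0.706, -0.037, 0.039, 0.706]
contact_force: [-0.2, -0.0, -0.6]
opening: -0.003
```

```bash
python3 -c "
from h import *
plan(-.078,-.043,.0845)
snap('top','top1')
p=np.load('pics/top1.npz')['p'];cv2.imwrite('pics/c2.png',cv2.resize(p[110:250,170:370],None,fx=4,fy=4)[:,:,::-1])"
```

```text
world [ 0.5237 -0.0532  0.0845] now [ 0.5241 -0.0515  0.1488] board [-77.5 -41.4] F [-0.2 -0.  -0.6] t 1.7667
shift mm [-0.3 64.3 -1.6] turn [-0.  -0.3 -0.2]
```

View pics/c2.png

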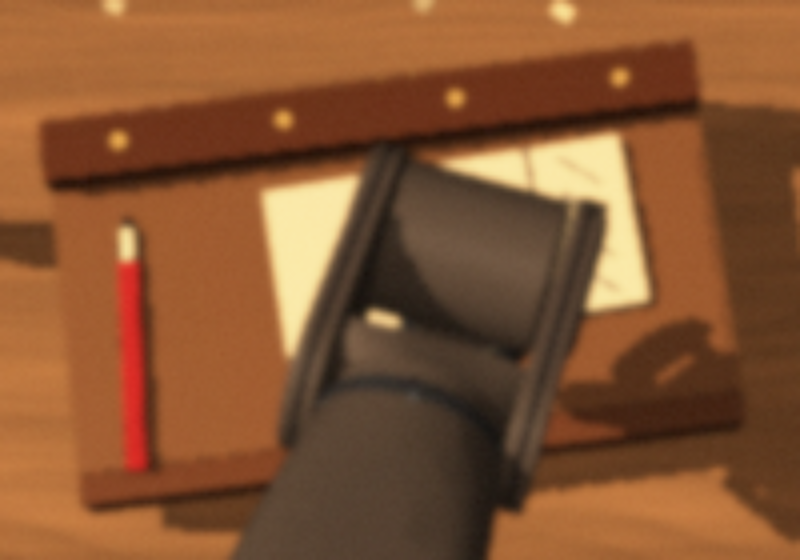

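Top view: the wrist (crop 290–600, 140–500) hides the tool. The panel hasn't moved and the pencil is clear. Descending in front of the panel.

Request:
step_arm(rows=[[[0,0,0],[0,30,0],1],[[0,0,0],[0,50,0],1],[[0,0,0],[0,58,0],1],[[0,0,0],[0,62,0],1],[[0,0,0],[0,64,0],1],[[0,0,0],[0,64,0],1]])

```text
time: 2.32
eef_pos: [0.525, -0.0478, 0.0881]
tcp_rot: [0.706, 0.04, -0.039, -0.706]
contact_force: [0.2, 0.7, -0.1]
opening: 0.0
```

Request:
step_arm(rows=[[[0,0,0],[0,0,0],1],[[0,0,0],[0,0,0],1],[[0,0,0],[0,0,0],1]])

```text
time: 2.57
eef_pos: [0.5253, -0.0483, 0.0885]
tcp_rot: [0.706, 0.04, -0.039, -0.706]
contact_force: [0.1, 0.3, 0.1]
opening: 0.001
```

```bash
python3 -c "
from h import *
plan(-.045,-.043,.0845)"
```

```text
world [ 0.5565 -0.0495  0.0845] now [ 0.5253 -0.0483  0.0885] board [-75.9 -38.4] F [0.1 0.3 0.1] t 2.5667
shift mm [30.9  4.  -4.6] turn [ 0.  -0.   0.1]
```

Request:
step_arm(rows=[[[0,0,0],[4,2,-2],1],[[0,0,0],[8,4,-4],1],[[0,0,0],[11,4,-4],1],[[0,0,0],[14,4,-4],1],[[0,0,0],[17,4,-4],1],[[0,0,0],[20,4,-4],1],[[0,0,0],[23,4,-4],1],[[0,0,0],[26,4,-4],1],[[0,0,0],[28,4,-4],1],[[0,0,0],[28,4,-4],1]])

```text
time: 3.4
eef_pos: [0.5535, -0.049, 0.0836]
tcp_rot: [0.706, 0.04, -0.039, -0.706]
contact_force: [-0.0, 0.7, 0.5]
opening: -0.001
```

```bash
python3 -c "
from h import *
plan(-.040,-.043,.0845)
snap('scene','sc2')
p=np.load('pics/sc2.npz')['p'];cv2.imwrite('pics/s2.png',cv2.resize(p[170:330,195:360],None,fx=3.6,fy=3.6)[:,:,::-1])"
```

```text
world [ 0.5615 -0.0489  0.0845] now [ 0.5535 -0.049   0.0836] board [-47.9 -42.2] F [-0.   0.7  0.5] t 3.4
shift mm [ 7.9 -0.9 -0.8] turn [ 0.  -0.   0.1]
```

View pics/s2.png

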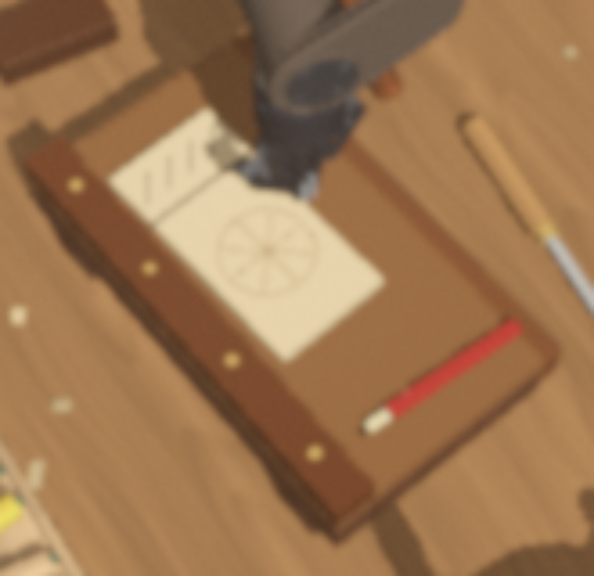

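The fingertips are at the middle of the panel's front edge (crop 290,190) and just touching. There's still a gap to the fence, so I keep pushing.

Request:
step_arm(rows=[[[0,0,0],[2,0,0],1],[[0,0,0],[4,0,0],1],[[0,0,0],[6,0,0],1],[[0,0,0],[8,0,0],1],[[0,0,0],[10,0,0],1],[[0,0,0],[12,0,0],1]])

```text
time: 3.95
eef_pos: [0.5647, -0.0476, 0.0835]
tcp_rot: [-0.706, -0.039, 0.04, 0.706]
contact_force: [-3.7, 1.2, 5.5]
opening: -0.001
```

Request:
step_arm(rows=[[[0,0,0],[1,0,0],1],[[0,0,0],[2,0,0],1],[[0,0,0],[2,0,0],1]])

```text
time: 4.2
eef_pos: [0.5667, -0.0472, 0.0835]
tcp_rot: [-0.706, -0.039, 0.04, 0.706]
contact_force: [-3.4, -0.3, 5.0]
opening: -0.002
```

```bash
python3 -c "
from h import *
plan(-.040,-.043,.0845)
snap('scene','sc3')
p=np.load('pics/sc3.npz')['p'];cv2.imwrite('pics/s3.png',cv2.resize(p[170:330,195:360],None,fx=3.6,fy=3.6)[:,:,::-1])"
```

```text
world [ 0.5615 -0.0489  0.0845] now [ 0.5667 -0.0472  0.0835] board [-34.6 -41.9] F [-3.4 -0.3  5. ] t 4.2
shift mm [-5.4 -1.  -1.1] turn [-0. -0. -0.]
```

View pics/s3.png

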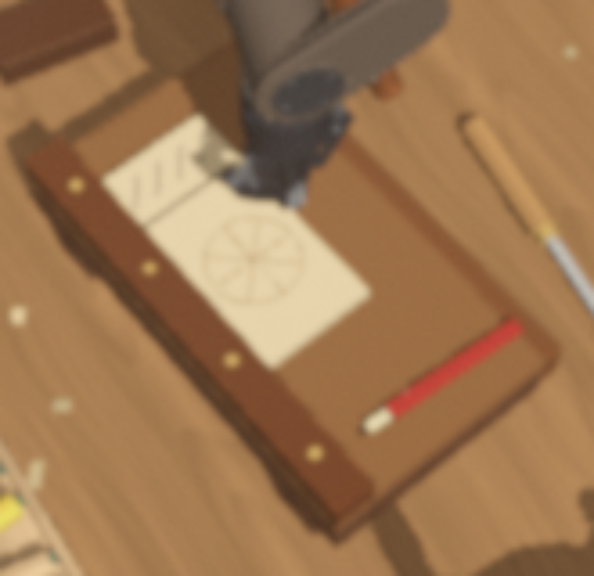

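The panel has moved toward the fence. The force is low and mostly vertical, so the tips are brushing the deck. I'll lift 1.5 mm and keep pushing until it seats.

Request:
step_arm(rows=[[[0,0,0],[0,-1.5,0],1],[[0,0,0],[1,-1.5,0],1],[[0,0,0],[2,-1.5,0],1],[[0,0,0],[2,-1.5,0],1]])

```text
time: 4.58
eef_pos: [0.5677, -0.0472, 0.0842]
tcp_rot: [-0.706, -0.039, 0.041, 0.706]
contact_force: [-5.2, -0.0, 0.6]
opening: 0.003
```

Request:
step_arm(rows=[[[0,0,0],[1,0,0],1],[[0,0,0],[2,0,0],1],[[0,0,0],[2,0,0],1]])

```text
time: 4.83
eef_pos: [0.5679, -0.0472, 0.0841]
tcp_rot: [-0.706, -0.037, 0.043, 0.706]
contact_force: [-9.5, -1.9, 5.5]
opening: -0.003
```

Request:
step_arm(rows=[[[0,0,0],[1,0,0],1],[[0,0,0],[2,0,0],1],[[0,0,0],[2,0,0],1]])

```text
time: 5.08
eef_pos: [0.568, -0.0471, 0.0841]
tcp_rot: [-0.706, -0.035, 0.045, 0.706]
contact_force: [-15.0, -1.8, 9.9]
opening: -0.003
```

Seated: the TCP stopped advancing while the force rose to 15 N. Backing off and going round to the left end.

Request:
step_arm(rows=[[[0,0,0],[-4,-1,0],1],[[0,0,0],[-12,-1,0],1],[[0,0,0],[-22,-1,0],1],[[0,0,0],[-30,-10,0],1],[[0,0,0],[-30,-40,0],1],[[0,0,0],[-30,-70,0],1],[[0,0,0],[-30,-70,0],1]])

```text
time: 5.67
eef_pos: [0.5466, -0.0512, 0.1616]
tcp_rot: [0.707, 0.044, -0.035, -0.705]
contact_force: [0.5, -0.1, 1.5]
opening: 0.002
```

```bash
python3 -c "
from h import *
plan(.030,.105,.150)"
```

```text
world [0.6145 0.106  0.15  ] now [ 0.5466 -0.0512  0.1616] board [-55.1 -43.6] F [ 0.5 -0.1  1.5] t 5.6667
shift mm [ 84.8  12.  148.7] turn [ 0.3 -0.   0.7]
```

Request:
step_arm(rows=[[[0,0,0],[15,0,30],1],[[0,0,0],[32,0,60],1],[[0,0,0],[50,0,90],1],[[0,0,0],[66,0,115],1],[[0,0,0],[78,0,138],1],[[0,0,0],[86,0,150],1],[[0,0,0],[86,0,150],1],[[0,0,0],[86,0,150],1]])

```text
time: 6.33
eef_pos: [0.6114, 0.1085, 0.1544]
tcp_rot: [0.706, 0.04, -0.04, -0.706]
contact_force: [-0.5, 0.3, 0.2]
opening: -0.005
```

Run:
```python
from h import *
plan(.030,.105,.085)
p,d=snap('scene','sc4')
cv2.imwrite('pics/s4.png',cv2.resize(p[170:330,195:360],None,fx=3.6,fy=3.6)[:,:,::-1])
p,d=snap('top','t4')
cv2.imwrite('pics/t4c.png',cv2.resize(p[110:250,170:370],None,fx=4,fy=4,interpolation=cv2.INTER_CUBIC)[:,:,::-1])
```

```text
world [0.6145 0.106  0.085 ] now [0.6114 0.1085 0.1544] board [ 27.3 107.9] F [-0.5  0.3  0.2] t 6.3333
shift mm [ 2.8 69.4 -2.8] turn [ 0.  0. -0.]
```

View pics/s4.png

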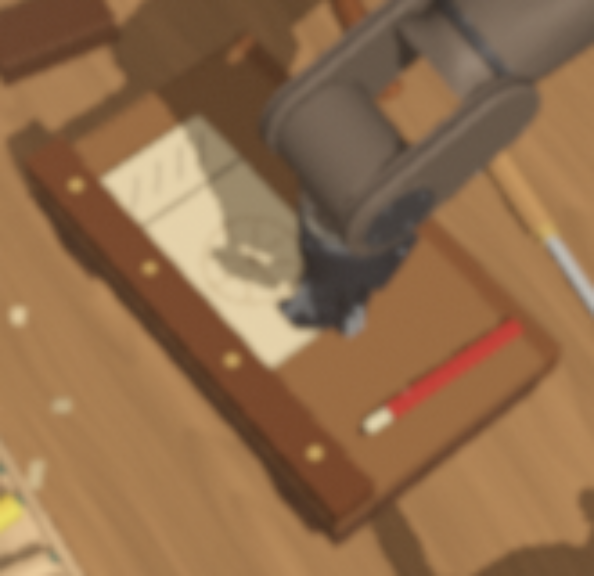

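View pics/t4c.png

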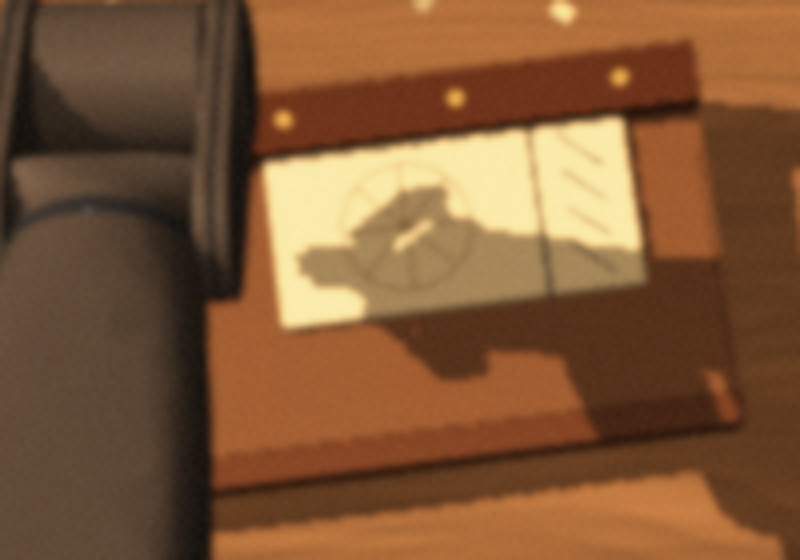

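Top view shows the panel flush with the fence: corners at crop (263,160), (626,115), (648,282), (283,328), line from (529,127) to (550,295). The tool is left of the panel and the pencil hasn't moved.

Run:
```python
from h import *
def im(q): q=np.array(q,float); return np.c_[170+(q[:,0]+.5)/4-.5,110+(q[:,1]+.5)/4-.5]
P=ray('top',im([(263,160),(283,328),(648,282),(626,115)]),.09)[:,:2]
for q in P: print((w2b(q)*1000).round(1))
t,h,e=fitpose([(.055,.115),(-.055,.115),(-.055,-.115),(.055,-.115)],P);print(w2b(t)*1000,h-BH)
L=ray('top',im([(529,127),(550,295)]),.09)[:,:2];print([(w2b(q)*1000).round(1) for q in L])
print('board right end', [(w2b(q)*1000).round(1) for q in ray('top',im([(699,110),(742,425)]),.08)[:,:2]])
```

```text
[84.9 72. ]
[-26.   71.1]
[ -25.3 -160.5]
[  85.5 -162.1]
[ 29.7584974 -44.8672426] 0.0017761341893311189
[array([ 85.3, -99.5]), array([-25.9, -98.1])]
board right end [array([  86.2, -210.7]), array([-121.5, -207.1])]
```

Request:
step_arm(rows=[[[0,0,0],[1,30,0],1],[[0,0,0],[2,55,0],1],[[0,0,0],[3,65,0],1],[[0,0,0],[3,67,0],1],[[0,0,0],[3,67,0],1],[[0,0,0],[3,67,0],1]])

```text
time: 6.93
eef_pos: [0.6155, 0.1083, 0.0893]
tcp_rot: [0.706, 0.04, -0.038, -0.706]
contact_force: [0.3, 1.1, -0.8]
opening: 0.002
```

```bash
python3 -c "
from h import *
plan(.030,.083,.085)"
```

```text
world [0.6169 0.0841 0.085 ] now [0.6155 0.1083 0.0893] board [ 31.3 107.2] F [ 0.3  1.1 -0.8] t 6.9333
shift mm [ -1.3   4.3 -24.2] turn [ 0.  -0.1  0.1]
```

Request:
step_arm(rows=[[[0,0,0],[-1,3,-5],1],[[0,0,0],[-1,4,-10],1],[[0,0,0],[-1,4,-15],1],[[0,0,0],[-1,4,-20],1],[[0,0,0],[-1,4,-24],1],[[0,0,0],[-1,4,-28],1],[[0,0,0],[-1,4,-32],1],[[0,0,0],[-1,4,-36],1],[[0,0,0],[-1,4,-40],1],[[0,0,0],[-1,4,-40],1]])

```text
time: 7.77
eef_pos: [0.6182, 0.0682, 0.0838]
tcp_rot: [0.706, 0.039, -0.039, -0.706]
contact_force: [-0.7, 0.1, -0.3]
opening: -0.0
```

Run:
```python
from h import *
plan(.030,-.037,.085)
p,d=snap('scene','sc5')
cv2.imwrite('pics/s5.png',cv2.resize(p[170:330,195:360],None,fx=3.6,fy=3.6)[:,:,::-1])
```

```text
world [ 0.6304 -0.0351  0.085 ] now [0.6182 0.0682 0.0838] board [29.5 67. ] F [-0.7  0.1 -0.3] t 7.7667
shift mm [   0.6   -1.1 -104. ] turn [ 0.  -0.1  0. ]
```

View pics/s5.png

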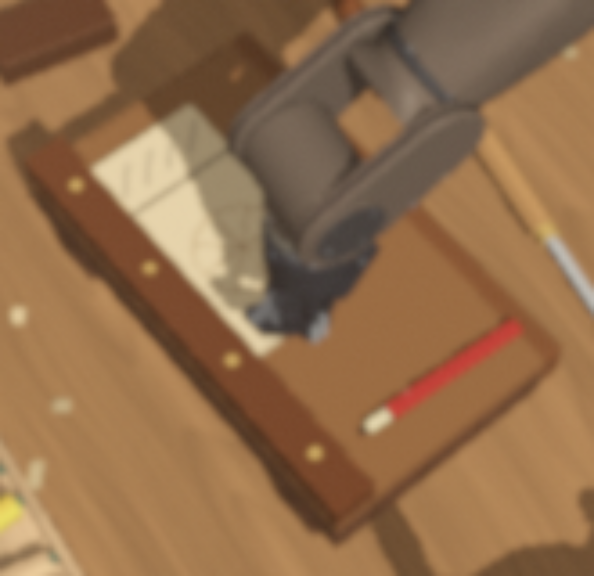

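The panel has slid about 12 mm and is still along the fence (its line is now at crop (132,213)). Continuing.

Request:
step_arm(rows=[[[0,0,0],[0,-1,-5],1],[[0,0,0],[0,-1,-10],1],[[0,0,0],[0,-1,-15],1],[[0,0,0],[0,-1,-20],1],[[0,0,0],[0,-1,-25],1],[[0,0,0],[0,-1,-30],1],[[0,0,0],[0,-1,-35],1],[[0,0,0],[0,-1,-40],1],[[0,0,0],[0,-1,-45],1],[[0,0,0],[0,-1,-45],1]])

```text
time: 8.65
eef_pos: [0.6233, 0.0231, 0.0849]
tcp_rot: [0.706, 0.039, -0.039, -0.706]
contact_force: [0.6, -0.0, -0.1]
opening: 0.005
```

Request:
step_arm(rows=[[[0,0,0],[0,0,-5],1],[[0,0,0],[0,0,-10],1],[[0,0,0],[0,0,-15],1],[[0,0,0],[0,0,-20],1],[[0,0,0],[0,0,-25],1],[[0,0,0],[0,0,-30],1],[[0,0,0],[0,0,-35],1],[[0,0,0],[0,0,-40],1],[[0,0,0],[0,0,-40],1]])

```text
time: 9.4
eef_pos: [0.6277, -0.0167, 0.0849]
tcp_rot: [0.706, 0.039, -0.039, -0.706]
contact_force: [0.0, 0.3, -0.6]
opening: 0.002
```

Run:
```python
from h import *
plan(.030,-.042,.085)
p,d=snap('scene','sc6')
a=cv2.resize(p[170:330,195:360],None,fx=2.4,fy=2.4)
p,d=snap('top','t6')
b=cv2.resize(p[110:250,170:370],None,fx=4,fy=4,interpolation=cv2.INTER_CUBIC)
cv2.imwrite('pics/s6.png',a[:,:,::-1]);cv2.imwrite('pics/t6c.png',b[:,:,::-1])
```

```text
world [ 0.6309 -0.0401  0.085 ] now [ 0.6277 -0.0167  0.0849] board [ 29.5 -18.4] F [ 0.   0.3 -0.6] t 9.4
shift mm [  0.6  -0.1 -23.6] turn [ 0.  -0.1  0. ]
```

View pics/s6.png

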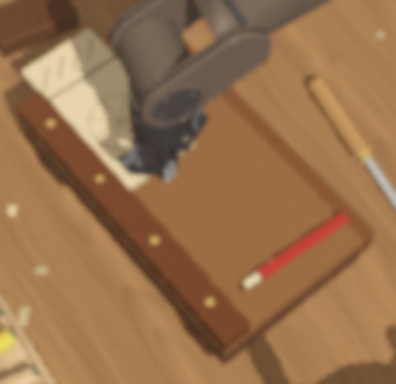

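View pics/t6c.png

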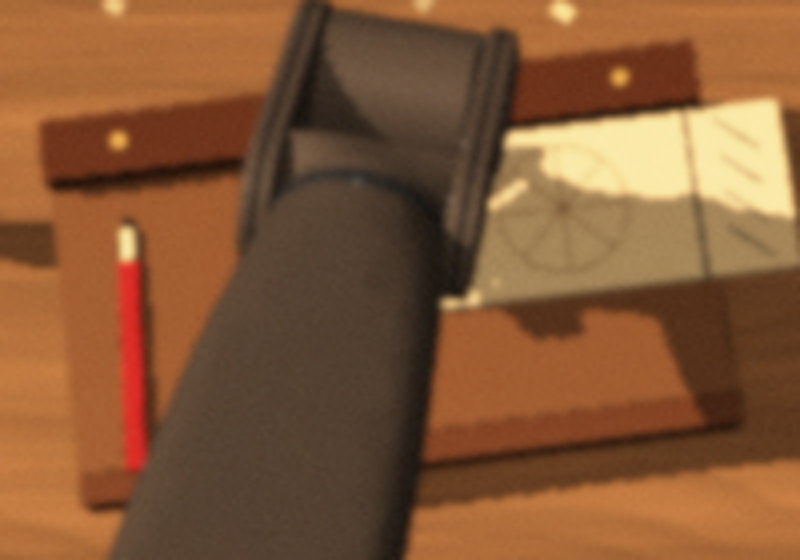

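Top view shows the line running from crop (687,108) to (708,277), close to the board's end. The panel is still against the fence. Measuring how far it has left to go.

Run:
```python
from h import *
def im(q): q=np.array(q,float); return np.c_[170+(q[:,0]+.5)/4-.5,110+(q[:,1]+.5)/4-.5]
for q in ray('top',im([(687,108),(697,192),(708,277),(777,98),(799,265)]),.09)[:,:2]: print((w2b(q)*1000).round(1))
print('end',[(w2b(q)*1000).round(1) for q in ray('top',im([(699,110),(742,425)]),.08)[:,:2]], [(w2b(q)*1000).round(1) for q in ray('top',im([(692,42)]),.105)[:,:2]])
```

```text
[  85.2 -201.6]
[  29.1 -199.7]
[ -26.8 -198.4]
[  84.6 -259.8]
[ -26.2 -256.5]
end [array([  86.2, -210.7]), array([-121.5, -207.1])] [array([ 123.4, -208.6])]
```

Request:
step_arm(rows=[[[0,0,0],[0,0,-4],1],[[0,0,0],[0,0,-8],1],[[0,0,0],[0,0,-12],1],[[0,0,0],[0,0,-15],1],[[0,0,0],[0,0,-18],1],[[0,0,0],[0,0,-20],1],[[0,0,0],[0,0,-20],1],[[0,0,0],[0,0,-20],1]])

```text
time: 10.17
eef_pos: [0.6299, -0.0356, 0.0849]
tcp_rot: [0.706, 0.04, -0.039, -0.706]
contact_force: [1.1, -0.2, -0.3]
opening: 0.002
```

Request:
step_arm(rows=[[[0,0,0],[0,0,5],1],[[0,0,0],[0,0,15],1],[[0,0,0],[0,0,25],1],[[0,0,0],[0,-20,30],1],[[0,0,0],[0,-50,40],1],[[0,0,0],[-20,-75,60],1],[[0,0,0],[-40,-75,90],1],[[0,0,0],[-60,-75,120],1],[[0,0,0],[-60,-75,120],1]])

```text
time: 10.92
eef_pos: [0.5527, 0.0821, 0.1597]
tcp_rot: [-0.705, -0.04, 0.042, 0.707]
contact_force: [-0.4, 0.1, -0.6]
opening: 0.001
```

Run:
```python
from h import *
plan(-.060,-.065,.150)
p,d=snap('scene','sc7')
a=cv2.resize(p[150:310,165:330],None,fx=3.6,fy=3.6,interpolation=cv2.INTER_CUBIC)
p,d=snap('top','t7')
b=cv2.resize(p[110:250,190:390],None,fx=4,fy=4,interpolation=cv2.INTER_CUBIC)
cv2.imwrite('pics/s7.png',a[:,:,::-1]);cv2.imwrite('pics/t7c.png',b[:,:,::-1])
```

```text
world [ 0.5441 -0.073   0.15  ] now [0.5527 0.0821 0.1597] board [-34.1  88.2] F [-0.4  0.1 -0.6] t 10.9167
shift mm [ -26.6    9.4 -153.1] turn [-0.1  0.2 -0.1]
```

View pics/s7.png

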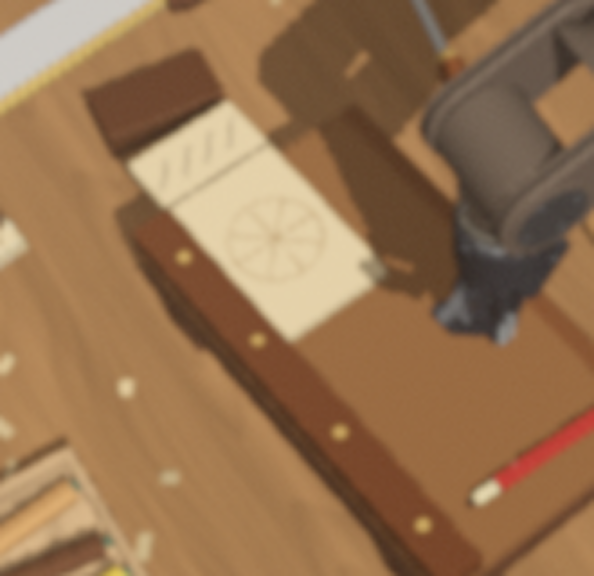

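View pics/t7c.png

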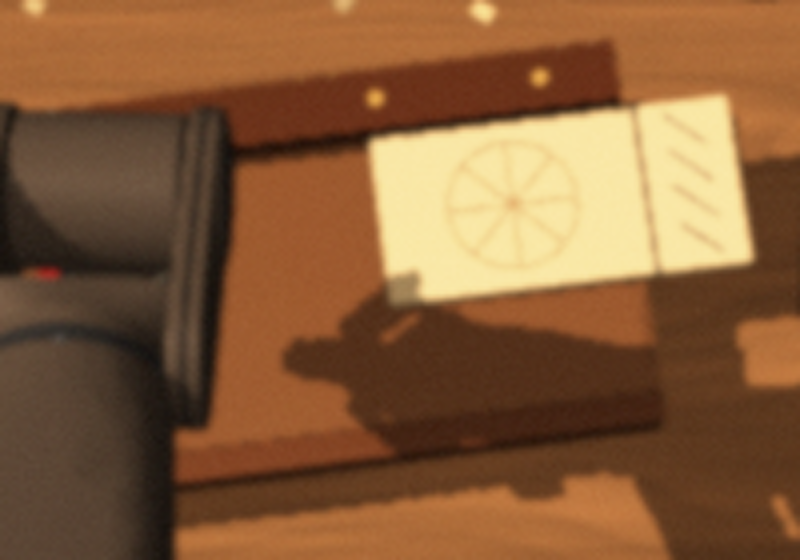

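Top view (crop origin u 190): panel corners at (369,140), (729,95), (754,262), (389,306), line from (637,105) to (659,272). The fence gap looks slightly wider at the left end, so I'll measure it.

Run:
```python
from h import *
def im(q): q=np.array(q,float); return np.c_[190+(q[:,0]+.5)/4-.5,110+(q[:,1]+.5)/4-.5]
P=ray('top',im([(369,140),(389,306),(754,262),(729,95)]),.09)[:,:2]
for q in P: print((w2b(q)*1000).round(1))
t,h,e=fitpose([(.055,.115),(-.055,.115),(-.055,-.115),(.055,-.115)],P);print(w2b(t)*1000,h-BH)
print([(w2b(q)*1000).round(1) for q in ray('top',im([(637,105),(659,272)]),.09)[:,:2]])
print([(w2b(q)*1000).round(1) for q in ray('top',im([(619,108),(660,425)]),.08)[:,:2]])
# mask-based edges in board frame
p=np.load('pics/t7.npz')['p'];c,w=panel(p,'top')
B=np.array([w2b(q) for q in w])*1000
for lo,hi in((-250,-225),(-200,-150),(-150,-100),(-100,-55)):
    m=(B[:,1]>lo)&(B[:,1]<hi)&(B[:,0]>60); print(lo,B[m,0].round(1).mean())
    m=(B[:,1]>lo)&(B[:,1]<hi)&(B[:,0]<0); print('  front',B[m,0].round(1).mean())
```

```text
[ 83.2 -47.6]
[-26.6 -46.6]
[ -27.1 -278.6]
[  84.  -280.4]
[  28.37310951 -163.30355009] -0.0016710777292719692
[array([  84.8, -220.9]), array([ -26. , -218.3])]
[array([  87.5, -210.9]), array([-121.3, -205.8])]
-250 85.75999999999999
  front -27.1
-200 83.9157894736842
  front -27.180000000000007
-150 83.7578947368421
  front -27.040000000000003
-100 83.86666666666667
  front -25.494444444444444
```

The line is about 10 mm clear and parallel, with a gap to the fence of about 1 mm. I'll reseat it gently from the front, at the panel's middle.

```bash
python3 -c "
from h import *
plan(-.065,-.160,.155)"
```

```text
world [ 0.5497 -0.168   0.155 ] now [0.5557 0.0791 0.1599] board [-31.4  84.8] F [ 0.5  1.  -0.1] t 11.0167
shift mm [ -34.3    5.  -244.7] turn [0.  0.2 0. ]
```

Request:
step_arm(rows=[[[0,0,0],[-15,0,-20],1],[[0,0,0],[-30,0,-50],1],[[0,0,0],[-35,0,-85],1],[[0,0,0],[-35,0,-120],1],[[0,0,0],[-35,0,-155],1],[[0,0,0],[-35,0,-190],1],[[0,0,0],[-35,0,-220],1],[[0,0,0],[-35,0,-242],1],[[0,0,0],[-35,0,-242],1],[[0,0,0],[-35,0,-242],1]])

```text
time: 11.85
eef_pos: [0.5493, -0.1688, 0.1596]
tcp_rot: [-0.706, -0.038, 0.039, 0.706]
contact_force: [0.1, 0.2, -0.2]
opening: 0.003
```

```bash
python3 -c "
from h import *
plan(-.062,-.163,.088)"
```

```text
world [ 0.553  -0.1706  0.088 ] now [ 0.5493 -0.1688  0.1596] board [ -65.6 -160.8] F [ 0.1  0.2 -0.2] t 11.85
shift mm [ 3.6 71.6 -2.2] turn [-0.  -0.2 -0. ]
```

Request:
step_arm(rows=[[[0,0,0],[0,35,0],1],[[0,0,0],[0,60,-1],1],[[0,0,0],[0,72,-2],1],[[0,0,0],[0,74,-3],1],[[0,0,0],[0,74,-3],1],[[0,0,0],[0,74,-3],1]])

```text
time: 12.35
eef_pos: [0.5504, -0.1702, 0.0872]
tcp_rot: [0.706, 0.04, -0.039, -0.706]
contact_force: [-0.5, -0.2, 0.2]
opening: 0.0
```

```bash
python3 -c "
from h import *
plan(-.038,-.163,.085)"
```

```text
world [ 0.5769 -0.1679  0.085 ] now [ 0.5504 -0.1702  0.0872] board [ -64.6 -162.3] F [-0.5 -0.2  0.2] t 12.35
shift mm [26.6  2.3 -0.7] turn [0.1 0.  0.1]
```

Request:
step_arm(rows=[[[0,0,0],[6,2,0],1],[[0,0,0],[12,2,0],1],[[0,0,0],[18,2,0],1],[[0,0,0],[22,2,0],1],[[0,0,0],[25,2,0],1],[[0,0,0],[27,2,0],1],[[0,0,0],[29,2,0],1],[[0,0,0],[29,2,0],1]])

```text
time: 13.02
eef_pos: [0.5784, -0.1669, 0.0838]
tcp_rot: [0.706, 0.04, -0.04, -0.706]
contact_force: [-0.6, -0.5, -0.2]
opening: 0.0
```

Request:
step_arm(rows=[[[0,0,0],[1,0,0],1],[[0,0,0],[2,0,0],1],[[0,0,0],[2,0,0],1]])

```text
time: 13.27
eef_pos: [0.5801, -0.1668, 0.0838]
tcp_rot: [0.706, 0.039, -0.039, -0.706]
contact_force: [0.1, 0.3, -0.0]
opening: 0.003
```

Request:
step_arm(rows=[[[0,0,0],[1,0,0],1],[[0,0,0],[2,0,0],1],[[0,0,0],[2,0,0],1]])

```text
time: 13.52
eef_pos: [0.5817, -0.1666, 0.0837]
tcp_rot: [-0.706, -0.039, 0.04, 0.706]
contact_force: [-0.9, -0.4, 0.6]
opening: 0.004
```

Request:
step_arm(rows=[[[0,0,0],[1,0,0],1],[[0,0,0],[2,0,0],1],[[0,0,0],[2,0,0],1]])

```text
time: 13.77
eef_pos: [0.5819, -0.1665, 0.0837]
tcp_rot: [-0.706, -0.037, 0.042, 0.706]
contact_force: [-7.6, -1.3, 5.0]
opening: -0.0
```

Seated (force up to 7.6 N with no advance). Retreating and checking.

Request:
step_arm(rows=[[[0,0,0],[-5,-1,0],1],[[0,0,0],[-15,-1,0],1],[[0,0,0],[-25,-5,0],1],[[0,0,0],[-30,-35,0],1],[[0,0,0],[-30,-70,20],1],[[0,0,0],[-30,-80,60],1],[[0,0,0],[-40,-80,100],1],[[0,0,0],[-50,-80,140],1],[[0,0,0],[-60,-80,180],1]])

```text
time: 14.52
eef_pos: [0.5033, 0.0071, 0.1646]
tcp_rot: [-0.706, -0.04, 0.038, 0.706]
contact_force: [0.5, 1.0, -0.6]
opening: 0.002
```

Request:
step_arm(rows=[[[0,0,0],[0,0,35],1],[[0,0,0],[0,0,70],1],[[0,0,0],[0,0,100],1],[[0,0,0],[0,0,100],1],[[0,0,0],[0,0,100],1]])

```text
time: 14.93
eef_pos: [0.4925, 0.1064, 0.1641]
tcp_rot: [0.706, 0.041, -0.04, -0.706]
contact_force: [-0.5, 0.5, -1.0]
opening: -0.003
```

Run:
```python
from h import *
print(ctrl.get_state()['eef_pos'],ctrl.get_state()['dq'].round(3))
p,d=snap('scene','sc8')
cv2.imwrite('pics/s8.png',p[:,:,::-1])
p,d=snap('top','t8')
b=cv2.resize(p[110:250,190:390],None,fx=4,fy=4,interpolation=cv2.INTER_CUBIC)
cv2.imwrite('pics/t8c.png',b[:,:,::-1])
```

```text
[0.49246725 0.10644172 0.16405345] [-0.046  0.011 -0.01  -0.011  0.001 -0.005]
```

View pics/s8.png

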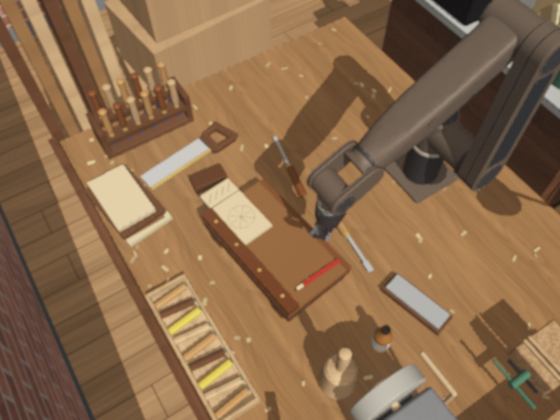

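View pics/t8c.png

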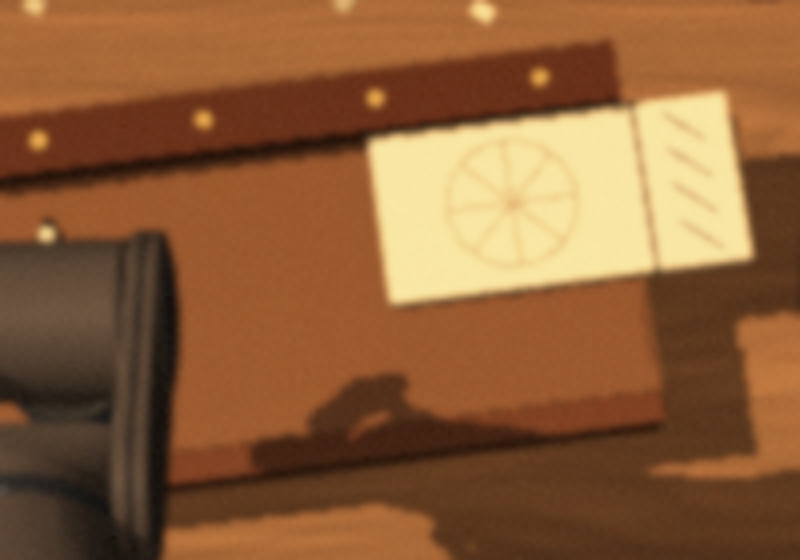

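The panel is flush. Its line runs from crop (635,103) to (657,271), and in the scene view all the tools are where they were.

Run:
```python
from h import *
def im(q): q=np.array(q,float); return np.c_[190+(q[:,0]+.5)/4-.5,110+(q[:,1]+.5)/4-.5]
P=ray('top',im([(367,139),(390,305),(754,259),(728,92)]),.09)[:,:2]
t,h,e=fitpose([(.055,.115),(-.055,.115),(-.055,-.115),(.055,-.115)],P);print(w2b(t)*1000,h-BH)
print([(w2b(q)*1000).round(1) for q in ray('top',im([(635,103),(657,271)]),.09)[:,:2]])
p=np.load('pics/t8.npz')['p'];c,w=panel(p,'top')
B=np.array([w2b(q) for q in w])*1000
for lo,hi in((-275,-225),(-200,-150),(-150,-100),(-100,-55)):
    for m in((B[:,1]>lo)&(B[:,1]<hi)&(B[:,0]>60),(B[:,1]>lo)&(B[:,1]<hi)&(B[:,0]<0)): print(lo,B[m,0].mean().round(1))
for n,a,b in(('top','top0','t8'),('scene','scene0','sc8')):
    A=np.load(f'pics/{a}.npz')['p'];C=np.load(f'pics/{b}.npz')['p']
    dd=cv2.absdiff(A,C).max(2)
    cv2.imwrite(f'pics/diff_{n}.png',cv2.convertScaleAbs(dd,alpha=3))
```

```text
[  29.71976842 -163.18135736] 0.005022866405109405
[array([  86.3, -219.9]), array([ -25.2, -217.1])]
-275 87.7
-275 -24.8
-200 84.2
-200 -25.5
-150 84.2
-150 -25.6
-100 84.2
-100 -26.0
```

View pics/diff_scene.png

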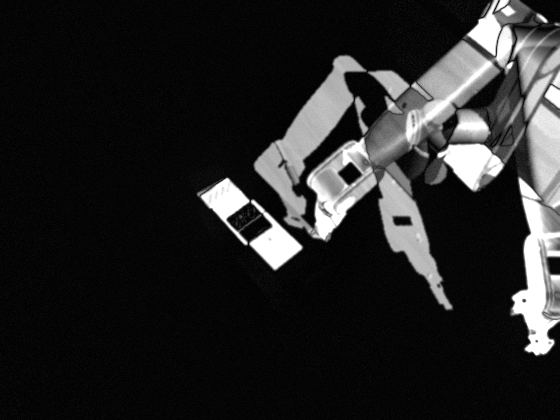

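The difference image shows only the panel, the arm and its shadow have changed. The pencil and tools are undisturbed.

```bash
python3 -c "
from h import *
print(ctrl.get_state()['dq'].round(3)); print(ctrl.sign_off())"
```

```text
[-0.021  0.006 -0.006 -0.002  0.     0.003]
the job is handed in; nothing more can be done
None
```

The panel is set up for sawing and the job is handed in, at about 15 s of the 64 s allowed; no verdict was given. With the fingers shut, I pushed the panel against the fence, slid it about 120 mm to the right from its left end, then pushed it gently back onto the fence.

Last checks, all from the top camera unless noted:
- **Cut line:** its middle is about 8.5 mm beyond the board's right-hand end (target about 10 mm, allowed 3 to 17 mm).
- **Fence:** the panel's long side is within about 1 mm of the fence and about 0.005 rad from parallel. Part of the back edge, at the overhanging end, read 2.7 mm past the fence face. That can't be real, and is probably an error in the image mask there.
- **Seating:** on the last push the force rose to 7.6 N with almost no further advance, so the panel was against the fence.
- **Pencil and tools:** comparing scene-camera pictures from before and after, only the panel, the arm and its shadow changed.
- **Robot:** it was standing clear of everything, almost at rest (joint speeds up to 0.02 rad/s).

The board's position is only good to about 2–3 mm: the camera calibration is that coarse, and my fits of its corners disagreed by up to 3 mm in the top view. The scene-camera fit of the board was worse (up to 11 mm), so I didn't rely on it for position. I didn't measure the panel's height or tilt separately.

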